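Start the self-tapping screw of the bedside rack

ROBOT

A 6-joint arm with a two-finger parallel gripper is mounted at the origin on the work surface. World frame = base frame: x ahead of the robot, y to its left, z up, the work surface at z = 0. Lengths are in mm, angles in rad, forces in N, time in s.
With the tool pointing down it reaches from about 350 to 775 mm from the base axis. Payload 7.3 kg.
Tool frame: the origin (TCP) lies on the mounting face of the last link; the fingertips stand 178 mm ahead of it and the grasp point (between the pads) lies 159 mm ahead of it (bot.tcp_to_tips is the distance from the TCP to the fingertips, in mm); z points along the fingers, y is the direction in which the jaws open and shut (so a half turn about z gives the same grasp; the last joint's range is limited). The gripper opens to 92 mm and grips with 3 to 60 N. Pads are 19 mm wide; open, the fingers measure 130 mm over their backs; the gripper's body (75 mm by 190 mm) begins 47 mm behind the grasp point.
Start: joints at [1.081, 0.342, 1.524, -0, 1.275, -0.146], TCP at [176.939, 494.288, 404.741] pointing down, gripper open.
Joint ranges: [-2.53, 2.53], [-0.77, 2.02], [0.04, 2.7], [-1, 4.14], [0.28, 2.66], [-3.11, 3.11]. Speed limits (rad/s): [2.57, 2.57, 3.14, 3.14, 3.14, 3.14].

INTERFACE

Orientations are given as [roll, pitch, yaw] about the fixed x, y, z axes, in that order (R = Rz(yaw) Ry(pitch) Rx(roll)).
In Python, from plant import status, capture, calibration, workorder, look_for, bot gives the robot as it stands. The module is installed in compiled form; this text tells all that it offers.
- The arm moves only by the tool send_rows, never from a script. Its argument "motion" is a list of rows, each an object with "dp": the shift along the tool's x, y, z in mm, a list of three; "rotation": the turn, a rotation vector about the tool's x, y, z in degrees, a list of three. A call has 1 to 20 rows; each row shifts and turns the commanded pose from where the row before left it, along the tool's axes as they then stand; what a row does not reach is not made up. A row lasts 1/8 s, in which the tool goes at most 62.5 mm and 10.7 degrees, less where a joint would pass 70% of its speed; a pose out of reach is approached as far as the arm can. A call is refused whole if a number of a shift passes 62.5 or a number of a turn 10.7, either way. A call with a gripper value outside its range is refused whole. "gripper" is the opening, from 0 (shut) to 1 (fully open), set as the call begins (left out, the last holds). The fingers move at their own pace and stop on an object; the grip force is fixed at half the most. Time passes only in rows, so rows that do not move let the fingers close. It gives the time, the measured TCP pose, the force and the opening at its end, in the units of the state.
- status.get_obs(): the state, without advancing time (a new reading comes with each control period).
- capture(name): name is "scene" or "top"; returns (picture, depth): 480x640x3 uint8, blue, green, red; 480x640 float32, mm along the optical axis (not along the pixel's ray), 0 where there is no reading.
- calibration(name): a dict with "intrinsics" (3x3 intrinsics, pixels), "D" ([k1, k2, p1, p2, k3] as OpenCV has them; the pictures are not rectified), "cam_to_world" (4x4, takes a point from camera to world coordinates). Camera axes: x right, y up, looking along -z (the intrinsics and any distortion apply to the point x, -y, -z); pixel columns grow to the right and rows downward; lengths in mm; the calibration is good to about 2 mm. A picture is of the moment at which its call begins. calibration takes no time and is no camera call.
- workorder.close_job(): hands the job in, once; it reports no verdict.
Trained networks look in the newest picture that a camera, given by its name, has taken for a name from the list of things; names that differ only in an ending like _2 or _b are one class to them, and where a whole thing is asked for, a point or a joint stands for the part that bears it (a point fixed in the world has none). Each returns a list of dicts, best first, with "confidence" (0 to 1); they miss things now and then, are a little off and sometimes report something else, mostly with a low value. They report only what shows in the picture. A call takes as long as a camera call. They do not tell look-alikes from the thing itself.
- look_for(thing, camera): "point" ([column, row] as shares, 0 to 1, of the picture: columns of its width, rows of its height, amid what is visible of it).
The state is a dict: "time": time; "joint_positions": joint angles; "dq": joint speeds; "tau": joint torques, N m; "tool_pos": TCP position; "tcp_rot": TCP orientation; "contact_force": force on the tool from outside, world axes, zero at the start; "moment": the same for the moment, N m; "grip_width": finger opening in mm.
Only numpy, scipy, OpenCV 4.12 (cv2) and the standard library are available. Lean on these libraries where they do the work, as an engineer would, in place of code of your own. Each camera call takes 0.05 s, during which the arm holds its last target.

TASK

The back-scratcher's rack board has one square-headed self-tapping screw still standing loose in its pilot hole. Take the yellow-handled socket driver, set it over that screw's head and start the screw: push down firmly while turning it clockwise about half a turn, so that it cuts its first thread and sinks as it turns, neither spinning idly under too light a push nor being rammed straight in by too hard a push; do not work the screw with the fingers. Then stand the driver upright on its cork coaster again, let go, and leave the other things on the table undisturbed.

Things in the scene. Friction and masses are not known exactly. Their poses are not given: they have to be found in the camera images.
- driver_middle (a point): Middle of the loose socket driver, half-way up its 80 mm height (40 mm above its underside) and on its axis. The driver stands upright, socket down. It is 26 x 26 mm square over its whole height, with sides along its own x and y: steel socket from 0 to 28 mm, yellow plastic handle with two black bands from 28 to 80 mm. About 120 g (85 to 155 g). Frame as the driver's, z up along its axis
- driver_mouth (a point): Centre of the driver's underside, where its square socket opens: 12 x 12 mm wide, 10 to 16 mm deep (a stop inside, jammed somewhere in that range and out of sight, bears on the top of the screw head), sides parallel to the driver's outer faces. Fits the screw head at any quarter turn, with 1 mm play all round (about 13 degrees of free turn each way from square)
- screw_head (a point): Centre of the top face of the loose screw's steel head, on the screw's axis (vertical). The head is 10 x 10 mm square, sides along this frame's x and y, 16 mm high, upper edges bevelled by 2.5 mm; seated, the stop in the socket rests on the head's top, so driver_mouth is 10 to 16 mm below this point. At the start the top is 28 mm above the board's top. It sinks and turns with the screw
- pilot_hole (a point): Mouth of the pilot hole in the board's top face, on the screw's axis, 30 mm above the table; z up. Fixed
- screw_depth (a joint): How far the screw has sunk into the wood, m: 0 at the start, growing downward, stop at 0.006. It sinks only if pushed down with more than about 7 N while it is being turned clockwise, then by 6 mm per turn (0.95 mm per rad); a push of more than about 16 N rams it straight down without turning
- thread_slip (a joint): Spoilt thread, rad: angle the screw has turned clockwise (seen from above) minus the angle that belongs to its depth (6 mm per turn). 0 is good. Positive: it has spun idly (pushed with less than 7 N); negative: it was rammed in without turning (more than 16 N), or turned back. The screw turns easily (under 0.02 N m)
- board: Wooden rack board, 140 x 100 x 30 mm, fixed to the table, with a dark steel strap along the middle of its top. Its origin is on the table under the loose screw; the board reaches from -95 to +45 mm along its own x and 50 mm either side along y. A second square head, low (10 mm above the board), at x = -60 mm, is already driven home and is to be left
- coaster: Round cork coaster, 90 mm across, 4 mm thick, fixed; origin under its centre. The driver starts on it
- lota: steel lota (round water pot), 100 mm across, 98 mm high, loose; origin under its centre
- jar: small brown glass jar with a red twist cap, 50 mm across, 66 mm high, loose; origin under its centre
- peg_clip: pink plastic clothes peg lying on the table, 75 x 15 x 11 mm, loose; origin under its centre
- back_scratcher: wooden back-scratcher lying flat, about 415 mm long (along its own x), 35 mm wide at the hand, 15 mm high, loose; origin under its middle
- soap_case: green plastic soap case, shut, 70 x 107 x 36 mm, loose; origin under its centre
- tumbler: steel tumbler, 68 mm across the rim, 90 mm high, loose; origin under its centre
- driver: the same driver as a whole; its origin lies at the centre of its underside
- screw: the loose screw's head as a whole; its origin lies on its axis, 28 mm below the top of the head
Things that resemble listed ones, but are neither listed nor needed, are in the scene too. Several things look just like the driver: the one meant starts nearest to the robot's base.

How it is judged:
By the outcome, as a careful person would: the job done as asked, in the order asked, and still so for the second after the job is handed in, with the robot touching nothing.
It also fails if it takes over 72 s, if anything falls off the work surface, if the arm or the gripper's body presses on something with over 40 N, if the wrist force passes 120 N, or if a joint passes its speed limit or range.

## Working session

There is one attempt and no reset: what is moved stays moved. The work goes in short steps, Python scripts to look and compute and a tool call to move; the robot and the scene stay as the last step left them, time stands still between calls to the robot, and variables do not carry over. Pictures are saved under pics/ and viewed, and the job is handed in when it is done.

Besides the shell and the picture viewer there is one more tool, called after "Request:" by a JSON object that holds its "api" and its "payload". send_rows: Moves the arm, as the interface text tells. Its arguments: {"type":"object","properties":{"motion":{"type":"array","items":{"type":"object","properties":{"dp":{"type":"array","items":{"type":"number"}},"rotation":{"type":"array","items":{"type":"number"}}}}},"gripper":{"type":"number"}},"required":["motion"]}

```bash
mkdir -p pics; cat > h.py <<'E'
import numpy as np, cv2
from plant import status, capture, calibration, workorder, look_for, bot
def P(cam,u,v,d):
    c=calibration(cam);K=np.array(c["intrinsics"],float);D=np.array(c["D"],float);T=np.array(c["cam_to_world"],float)
    n=cv2.undistortPoints(np.array([[[u,v]]],float),K,D)[0,0]
    return (T@np.array([n[0]*d,-n[1]*d,-d,1]))[:3]
def ray(cam,u,v,z):
    a=P(cam,u,v,100.);b=P(cam,u,v,1000.);t=(z-a[2])/(b[2]-a[2]);return a+t*(b-a)
def proj(cam,X):
    c=calibration(cam);K=np.array(c["intrinsics"],float);D=np.array(c["D"],float);T=np.array(c["cam_to_world"],float)
    q=(np.linalg.inv(T)@np.c_[np.atleast_2d(X),np.ones(len(np.atleast_2d(X)))].T)[:3].T
    q=q*[1,-1,-1]
    return cv2.projectPoints(q,np.zeros(3),np.zeros(3),K,D)[0][:,0]
def cloud(cam,depth):
    c=calibration(cam);K=np.array(c["intrinsics"],float);D=np.array(c["D"],float);T=np.array(c["cam_to_world"],float)
    v,u=np.mgrid[0:480,0:640]
    n=cv2.undistortPoints(np.stack([u,v],-1).reshape(-1,1,2).astype(float),K,D)[:,0]
    d=depth.reshape(-1)
    X=np.c_[n[:,0]*d,-n[:,1]*d,-d,np.ones(d.size)]@T.T
    X[d<=0]=np.nan
    return X[:,:3].reshape(480,640,3)
E
python3 - <<'E'
from h import *
for c in("scene","top"):
    p,d=capture(c);cv2.imwrite(f"pics/{c}0.png",p);np.save(f"{c}0.npy",d)
    cal=calibration(c);print(c,np.round(cal["cam_to_world"],3).tolist(),cal["D"],cal["intrinsics"][0][0])
    for t in("driver","screw","driver_middle","screw_head","coaster","board"):
        for r in look_for(t,c):
            u,v=r["point"][0]*640,r["point"][1]*480
            dd=d[min(int(v),479),min(int(u),639)]
            print(t,round(u),round(v),round(r["confidence"],2),np.round(P(c,u,v,dd)) if dd>0 else None)
print(status.get_obs())
E
```

```text
scene [[0.036, -0.807, 0.589, 1227.493], [0.999, 0.019, -0.035, -29.054], [0.017, 0.59, 0.807, 910.396], [0.0, 0.0, 0.0, 1.0]] [-0.06874522  0.          0.          0.          0.        ] 502.65667437047375
driver 127 318 0.97 [ 794. -339.   69.]
driver 225 229 0.91 [ 591. -169.   70.]
driver 163 302 0.82 [ 764. -274.   76.]
driver 234 278 0.63 [ 699. -146.   51.]
screw 383 227 0.43 [575. 169.  48.]
driver_middle 226 232 0.92 [ 592. -168.   61.]
driver_middle 236 274 0.72 [ 698. -140.   66.]
driver_middle 124 320 0.72 [ 792. -348.   56.]
coaster 241 248 0.59 [ 594. -141.    4.]
board 241 249 0.47 [ 594. -142.    1.]
top [[0.046, 0.978, -0.205, 354.016], [-0.999, 0.045, -0.013, -9.717], [-0.003, 0.205, 0.979, 1261.839], [0.0, 0.0, 0.0, 1.0]] [-0.00320715  0.          0.          0.          0.        ] 588.1407306026647
driver 487 171 0.93 [ 768. -338.   57.]
driver 455 180 0.87 [ 743. -267.   65.]
driver 395 205 0.75 [ 678. -139.   76.]
driver 405 253 0.49 [ 577. -162.   85.]
driver_middle 404 257 0.86 [ 568. -160.   81.]
driver_middle 457 179 0.52 [ 738. -268.   82.]
coaster 396 253 0.62 [ 590. -152.    4.]
board 244 267 0.7 [540. 171.  34.]
{'time': 0.7, 'joint_positions': array([ 1.08094278e+00,  3.41944462e-01,  1.52413266e+00, -1.32222340e-05,
        1.27542130e+00, -1.46003534e-01]), 'dq': array([-2.08482753e-04, -1.36935132e-03,  2.45823716e-03,  5.99289504e-05,
       -1.11691137e-03, -8.40580383e-04]), 'tau': array([ 1.43517500e-03, -4.31014323e+01, -2.44451702e+01,  7.18950341e-02,
        4.81456483e-02,  2.44400195e-05]), 'tool_pos': array([176.95788722, 494.25681142, 404.75793491]), 'tcp_rot': array([3.14150126e+00, 2.62255495e-05, 2.79774649e+00]), 'contact_force': array([ 0.8417944 ,  0.19706712, -1.17384785]), 'moment': array([-0.02598569, -0.02143121,  0.00669714]), 'grip_width': 92.2169656408874}
```

```bash
ls
```

```text
h.py
pics
scene0.npy
top0.npy
```

View pics/scene0.png

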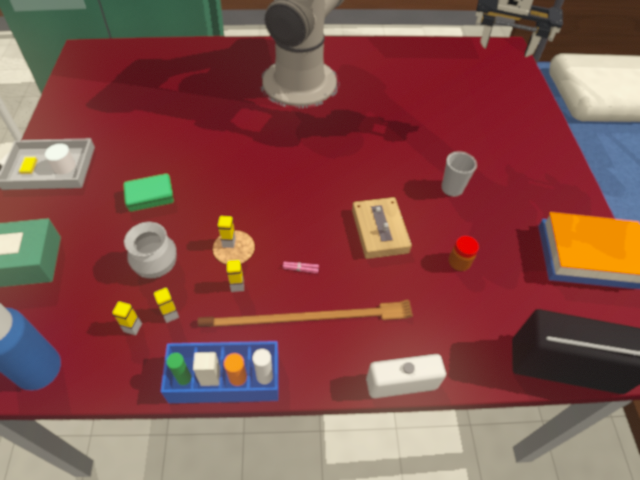

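View pics/top0.png

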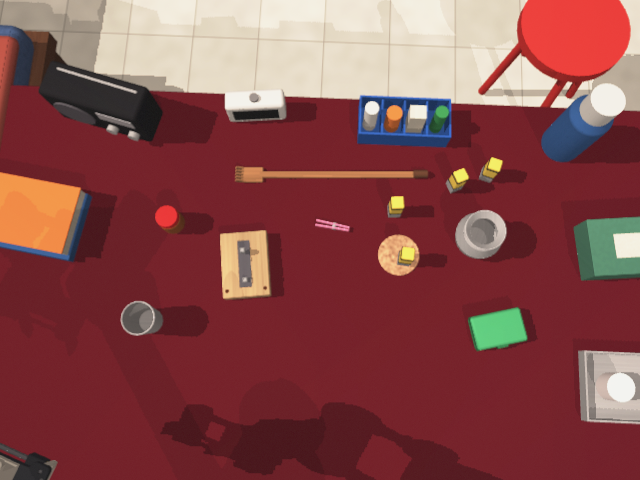

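The driver sits on the coaster at top (406,255). The board is at (245,265), with two heads on its strap. Next I'll zoom in and measure from depth.

```bash
python3 - <<'E'
from h import *
p=cv2.imread("pics/top0.png");s=cv2.imread("pics/scene0.png")
a=cv2.resize(p[222:312,205:295],(400,400),interpolation=cv2.INTER_CUBIC)
b=cv2.resize(p[225:285,375:435],(400,400),interpolation=cv2.INTER_CUBIC)
cv2.imwrite("pics/z1.png",np.hstack([a,b]))
a=cv2.resize(s[190:270,340:420],(400,400),interpolation=cv2.INTER_CUBIC)
b=cv2.resize(s[205:275,200:270],(400,400),interpolation=cv2.INTER_CUBIC)
cv2.imwrite("pics/z2.png",np.hstack([a,b]))
for c in("top","scene"):
    X=cloud(c,np.load(c+"0.npy"))
    def box(x0,x1,y0,y1,z0,z1,n):
        m=(X[...,0]>x0)&(X[...,0]<x1)&(X[...,1]>y0)&(X[...,1]<y1)&(X[...,2]>z0)&(X[...,2]<z1)
        q=X[m]
        if len(q)<4: print(c,n,len(q));return
        r=cv2.minAreaRect(q[:,:2].astype(np.float32))
        print(c,n,len(q),"mean",q.mean(0).round(1),"rect",np.round(r[0],1),np.round(r[1],1),round(r[2],1), "min",q.min(0).round(1),"max",q.max(0).round(1),"zmed",np.median(q[:,2]).round(1))
    box(540,630,-200,-110,74,95,"drvtop")
    box(540,630,-200,-110,20,95,"drvall")
    box(540,650,-220,-100,2,8,"coaster")
    box(650,730,-180,-100,70,95,"decoy")
    box(450,650,100,240,25,34,"board")
    box(450,650,100,240,36,45,"lowhead")
    box(450,650,100,240,50,70,"screw")
    box(520,720,-360,-230,85,110,"lota")
    box(400,500,-400,-230,20,50,"soap")
    box(400,500,300,440,60,100,"tumbler")
    box(540,660,290,400,50,80,"jar")
E
```

```text
top drvtop 179 mean [ 576.5 -166.    84.3] rect [ 577.1 -166.6] [26.5 26.5] 84.9 min [ 563.1 -179.7   74.6] max [ 591.3 -153.    90.6] zmed 84.3
top drvall 266 mean [ 574.1 -164.4   71.7] rect [ 577.  -166.4] [26.9 26.8] 85.3 min [ 563.1 -179.7   20.2] max [ 591.4 -152.4   90.6] zmed 82.9
top coaster 1346 mean [ 594.3 -156.5    4.5] rect [ 594.9 -160. ] [109.8 119.9] 0.1 min [ 540. -220.    2.] max [ 649.8 -100.1    8. ] zmed 4.3
top decoy 167 mean [ 684.  -143.1   79.8] rect [ 684.8 -143.2] [26.6 25.9] 4.3 min [ 671.2 -156.5   71.2] max [ 698.3 -129.3   86.5] zmed 80.2
top board 2433 mean [548.4 171.4  30.9] rect [549.2 172.4] [140.6 100.6] 7.3 min [475.3 115.3  25. ] max [623.  228.6  34. ] zmed 31.1
top lowhead 155 mean [539.2 170.   37.5] rect [546.9 171.9] [131.7  93.4] 9.8 min [477.8 117.5  36. ] max [619.1 216.8  44.3] zmed 36.8
top screw 28 mean [573.5 174.9  58.3] rect [573.7 174.9] [10.1  9.3] 8.6 min [568.  169.9  50.1] max [579.2 179.2  64.4] zmed 58.6
top lota 710 mean [ 633.4 -323.8   94.3] rect [ 629.7 -319.5] [82.8 80.2] 0.2 min [ 588.3 -359.7   85.3] max [ 671.1 -279
[... 1282 characters left out ...]
med 39.2
scene screw 27 mean [576.5 173.1  54.3] rect [575.8 173.6] [11.5 10.4] 1.0 min [570.1 168.4  50. ] max [581.6 178.8  58.1] zmed 53.9
scene lota 540 mean [ 620.2 -325.5   92. ] rect [ 629.8 -320.6] [82.5 79.9] 5.6 min [ 588.7 -359.7   85.1] max [ 672.5 -280.2   99.7] zmed 92.5
scene soap 999 mean [ 443.8 -355.7   33. ] rect [ 437.4 -358.8] [74.3 98.1] 11.8 min [ 400.1 -399.9   20.1] max [ 483.7 -306.    39.6] zmed 34.0
scene tumbler 375 mean [434.  363.7  76.1] rect [429.  364.4] [66.1 57.3] 89.7 min [400.3 331.4  60.2] max [457.7 397.4  92. ] zmed 76.5
scene jar 382 mean [640.8 334.3  62.5] rect [637.4 335.7] [47.4 45.3] 88.7 min [614.7 311.8  50. ] max [660.  359.5  67.9] zmed 63.5
```

View pics/z1.png

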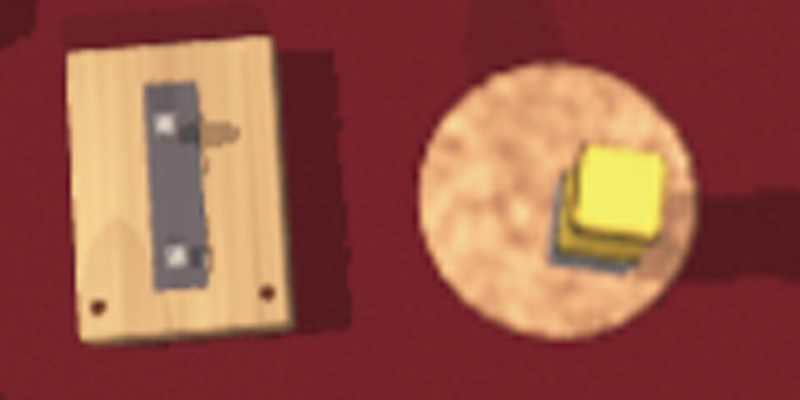

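View pics/z2.png

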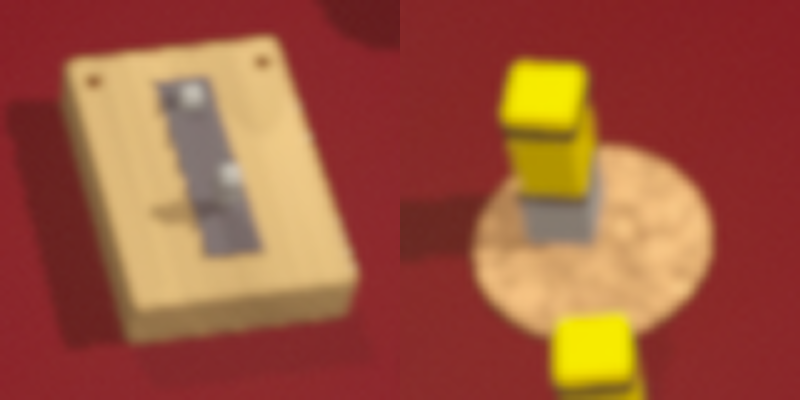

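```bash
cat >> h.py <<'E'
from scipy.spatial.transform import Rotation as Rn
def togo(x,y,z,yawdeg):
    o=status.get_obs();p=np.array(o["tool_pos"]);R=Rn.from_euler("xyz",o["tcp_rot"])
    d=R.inv().apply(np.array([x,y,z])-p)
    G=Rn.from_euler("xyz",[np.pi,0,np.radians(yawdeg)])
    print("t",round(o["time"],2),"pos",p.round(2),"rot",np.degrees(o["tcp_rot"]).round(2),"F",np.round(o["contact_force"],2),"w",round(o["grip_width"],2),"j6",round(np.degrees(o["joint_positions"][5]),1))
    print("dp",d.round(2),"rotvec",np.degrees((R.inv()*G).as_rotvec()).round(2))
E
python3 - <<'E'
from h import *
togo(578,-168,300,85)
p=cv2.imread("pics/top0.png");s=cv2.imread("pics/scene0.png")
# screw head zoom
a=cv2.resize(p[242:262,231:251],(400,400),interpolation=cv2.INTER_CUBIC)
b=cv2.resize(s[215:240,370:395],(400,400),interpolation=cv2.INTER_CUBIC)
cv2.imwrite("pics/z3.png",np.hstack([a,b]))
def sq(c,z,yaw,h,off=(0,0)):
    y=np.radians(yaw);return proj(c,np.array([[c[0],c[1],z]]))
# driver yaw from yellow top edges
E
```

```text
t 0.7 pos [176.96 494.26 404.76] rot [179.99   0.   160.3 ] F [ 0.84  0.2  -1.17] w 92.22 j6 -8.4
dp [-600.82 -488.31  104.73] rotvec [ 1.00e-02 -0.00e+00  7.53e+01]
```

View pics/z3.png

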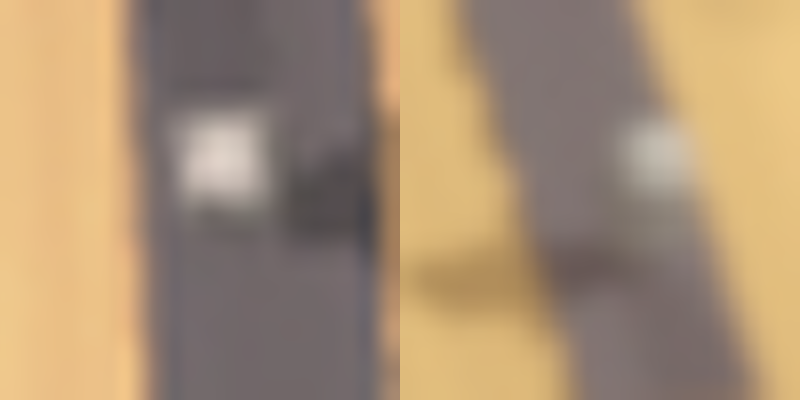

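Request:
{"api": "send_rows", "payload": {"motion": [{"dp":[-37.5,-30.5,0],"rotation":[0,0,4.7]},{"dp":[-35,-33.5,5],"rotation":[0,0,4.7]}], "gripper": 1}}

```text
time: 0.95
tool_pos: [220.5, 407.3, 399.8]
tcp_rot: [3.141, 0.0, 2.632]
contact_force: [1.3, -0.4, -0.5]
grip_width: 91.7
```

Both crops show the standing head aligned with the board: top crop (222,155), scene crop (655,155).

Request:
{"api": "send_rows", "payload": {"motion": [{"dp":[-42.3,-23.5,0]},{"dp":[-42.3,-23.5,0]},{"dp":[-42.3,-23.5,0]},{"dp":[-42.3,-23.5,0]},{"dp":[-42.3,-23.5,0]},{"dp":[-42.3,-23.5,0]},{"dp":[-42.3,-23.5,0]},{"dp":[-42.3,-23.5,0]},{"dp":[-42.3,-23.5,0]},{"dp":[-42.3,-23.5,0]},{"dp":[-42.3,-23.5,0]},{"dp":[-42.3,-23.5,0]},{"dp":[-42.3,-23.5,0]},{"dp":[-42.3,-23.5,0]},{"dp":[0,0,16],"rotation":[0,0,10.7]},{"dp":[0,0,16],"rotation":[0,0,10.7]},{"dp":[0,0,16],"rotation":[0,0,10.7]},{"dp":[0,0,16],"rotation":[0,0,10.7]},{"dp":[0,0,16],"rotation":[0,0,10.7]},{"dp":[0,0,16],"rotation":[0,0,10.7]}]}}

```text
schema error: expected keys dp, rotation
```

```bash
python3 - <<'E'
from h import *
togo(578,-168,223,85)
E
```

```text
t 0.95 pos [220.52 407.27 399.77] rot [1.7994e+02 3.0000e-02 1.5081e+02] F [ 1.3  -0.41 -0.47] w 91.75 j6 -8.7
dp [-592.54 -328.1   176.68] rotvec [ 7.000e-02 -1.000e-02  6.581e+01]
```

Request:
{"api": "send_rows", "payload": {"motion": [{"dp":[-42.3,-23.5,0],"rotation":[0,0,0]},{"dp":[-42.3,-23.5,0],"rotation":[0,0,0]},{"dp":[-42.3,-23.5,0],"rotation":[0,0,0]},{"dp":[-42.3,-23.5,0],"rotation":[0,0,0]},{"dp":[-42.3,-23.5,0],"rotation":[0,0,0]},{"dp":[-42.3,-23.5,0],"rotation":[0,0,0]},{"dp":[-42.3,-23.5,0],"rotation":[0,0,0]},{"dp":[-42.3,-23.5,0],"rotation":[0,0,0]},{"dp":[-42.3,-23.5,0],"rotation":[0,0,0]},{"dp":[-42.3,-23.5,0],"rotation":[0,0,0]},{"dp":[-42.3,-23.5,0],"rotation":[0,0,0]},{"dp":[-42.3,-23.5,0],"rotation":[0,0,0]},{"dp":[-42.3,-23.5,0],"rotation":[0,0,0]},{"dp":[-42.3,-23.5,0],"rotation":[0,0,0]},{"dp":[0,0,16],"rotation":[0,0,10.7]},{"dp":[0,0,16],"rotation":[0,0,10.7]},{"dp":[0,0,16],"rotation":[0,0,10.7]},{"dp":[0,0,16],"rotation":[0,0,10.7]},{"dp":[0,0,16],"rotation":[0,0,10.7]},{"dp":[0,0,16],"rotation":[0,0,10.7]}]}}

```text
time: 3.45
tool_pos: [577.5, -167.5, 303.1]
tcp_rot: [3.142, -0.0, 1.507]
contact_force: [0.4, 0.8, 0.3]
grip_width: 91.6
```

```bash
python3 - <<'E'
from h import *
togo(578,-168,223,85)
E
```

```text
t 3.45 pos [ 577.48 -167.5   303.14] rot [180.    -0.    86.35] F [0.44 0.81 0.32] w 91.63 j6 -19.8
dp [-0.47  0.55 80.14] rotvec [ 0.   -0.    1.35]
```

Request:
{"api": "send_rows", "payload": {"motion": [{"dp":[-0.5,0.5,20],"rotation":[0,0,1.3]},{"dp":[0,0,24],"rotation":[0,0,0]},{"dp":[0,0,24],"rotation":[0,0,0]},{"dp":[0,0,16],"rotation":[0,0,0]},{"dp":[0,0,8],"rotation":[0,0,0]}]}}

```text
time: 4.08
tool_pos: [577.9, -168.0, 210.9]
tcp_rot: [-3.141, -0.0, 1.491]
contact_force: [0.1, -0.1, 0.2]
grip_width: 92.0
```

Request:
{"api": "send_rows", "payload": {"gripper": 0.36, "motion": [{"dp":[0,0,0],"rotation":[0,0,0]},{"dp":[0,0,0],"rotation":[0,0,0]},{"dp":[0,0,0],"rotation":[0,0,0]},{"dp":[0,0,0],"rotation":[0,0,0]}]}}

```text
time: 4.58
tool_pos: [578.0, -168.1, 212.2]
tcp_rot: [3.141, 0.0, 1.491]
contact_force: [0.2, 0.6, 0.2]
grip_width: 56.5
```

Request:
{"api": "send_rows", "payload": {"gripper": 0, "motion": [{"dp":[0,0,0],"rotation":[0,0,0]},{"dp":[0,0,0],"rotation":[0,0,0]},{"dp":[0,0,0],"rotation":[0,0,0]}]}}

```text
time: 4.95
tool_pos: [577.9, -168.0, 211.7]
tcp_rot: [-3.142, -0.0, 1.491]
contact_force: [-0.8, -0.0, 0.6]
grip_width: 26.6
```

Request:
{"api": "send_rows", "payload": {"gripper": 0.7, "motion": [{"dp":[0,0,0],"rotation":[0,0,0]},{"dp":[0,0,0],"rotation":[0,0,0]},{"dp":[0,0,0],"rotation":[0,0,0]},{"dp":[0,0,0],"rotation":[0,0,0]},{"dp":[0,0,0],"rotation":[0,0,-10]},{"dp":[0,0,0],"rotation":[0,0,-10]},{"dp":[0,0,0],"rotation":[0,0,-10]},{"dp":[0,0,0],"rotation":[0,0,-10]},{"dp":[0,0,0],"rotation":[0,0,-10]},{"dp":[0,0,0],"rotation":[0,0,-10]},{"dp":[0,0,0],"rotation":[0,0,-10]},{"dp":[0,0,0],"rotation":[0,0,-10]},{"dp":[0,0,0],"rotation":[0,0,-10]},{"dp":[0,0,0],"rotation":[0,0,0]}]}}

```text
time: 6.7
tool_pos: [578.0, -168.0, 211.7]
tcp_rot: [3.141, 0.0, 3.06]
contact_force: [0.2, 0.3, 0.6]
grip_width: 64.6
```

Request:
{"api": "send_rows", "payload": {"gripper": 0, "motion": [{"dp":[0,0,0],"rotation":[0,0,0]},{"dp":[0,0,0],"rotation":[0,0,0]},{"dp":[0,0,0],"rotation":[0,0,0]},{"dp":[0,0,0],"rotation":[0,0,0]},{"dp":[0,0,0],"rotation":[0,0,0]},{"dp":[0,0,0],"rotation":[0,0,0]}]}}

```text
time: 7.45
tool_pos: [578.0, -168.1, 211.7]
tcp_rot: [-3.142, 0.0, 3.061]
contact_force: [-1.1, -0.5, 0.3]
grip_width: 26.1
```

```bash
python3 - <<'E'
from h import *
togo(575,174.5,300,187.3)
for c in("scene","top"):
    p,d=capture(c);cv2.imwrite(f"pics/{c}1.png",p)
s=cv2.imread("pics/scene1.png");t=cv2.imread("pics/top1.png")
cv2.imwrite("pics/z4.png",np.hstack([cv2.resize(s[180:280,180:280],(400,400)),cv2.resize(t[200:300,350:450],(400,400))]))
E
```

```text
t 7.45 pos [ 577.95 -168.07  211.71] rot [-1.8000e+02  1.0000e-02  1.7539e+02] F [-1.12 -0.54  0.32] w 26.15 j6 -108.9
dp [ 30.45 341.22 -88.3 ] rotvec [-0.000e+00  1.000e-02 -1.191e+01]
```

View pics/z4.png

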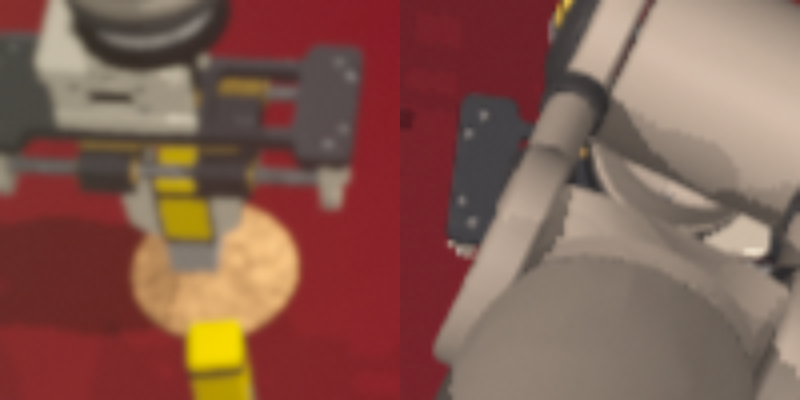

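The driver is gripped 26 mm wide in both directions, so it is centred on the tool axis. In the scene crop it stands upright on the coaster between the pads. Next I'll lift it and carry it over.

Request:
{"api": "send_rows", "payload": {"motion": [{"dp":[0,0,-10],"rotation":[0,0,0]},{"dp":[0,0,-25],"rotation":[0,0,0]},{"dp":[0,0,-25],"rotation":[0,0,0]},{"dp":[0,0,-20],"rotation":[0,0,0]},{"dp":[2,20.2,0],"rotation":[0,0,0]},{"dp":[3.5,40,0],"rotation":[0,0,0]},{"dp":[3.5,40,0],"rotation":[0,0,0]},{"dp":[3.5,40,0],"rotation":[0,0,0]},{"dp":[3.5,40,0],"rotation":[0,0,0]},{"dp":[3.5,40,0],"rotation":[0,0,0]},{"dp":[3.5,40,0],"rotation":[0,0,0]},{"dp":[3.5,40,0],"rotation":[0,0,0]},{"dp":[2,26,0],"rotation":[0,0,0]},{"dp":[2,15,0],"rotation":[0,0,-6]},{"dp":[0,0,0],"rotation":[0,0,-5.9]},{"dp":[0,0,0],"rotation":[0,0,0]}]}}

```text
time: 9.55
tool_pos: [574.0, 175.7, 290.8]
tcp_rot: [3.141, -0.002, -3.014]
contact_force: [0.0, 0.7, -1.7]
grip_width: 25.8
```

```bash
python3 - <<'E'
from h import *
togo(575,174.5,280,187.3)
for c in("scene","top"):
    p,d=capture(c);cv2.imwrite(f"pics/{c}2.png",p);np.save(c+"2.npy",d)
s=cv2.imread("pics/scene2.png");t=cv2.imread("pics/top2.png")
cv2.imwrite("pics/z5.png",np.hstack([cv2.resize(s[160:260,330:430],(400,400),interpolation=cv2.INTER_CUBIC),cv2.resize(t[200:300,190:290],(400,400))]))
E
```

```text
t 9.55 pos [573.98 175.69 290.84] rot [ 1.7999e+02 -1.1000e-01 -1.7268e+02] F [ 0.03  0.66 -1.74] w 25.85 j6 -87.6
dp [-0.89 -1.31 10.84] rotvec [ 0.01 -0.11  0.02]
```

View pics/z5.png

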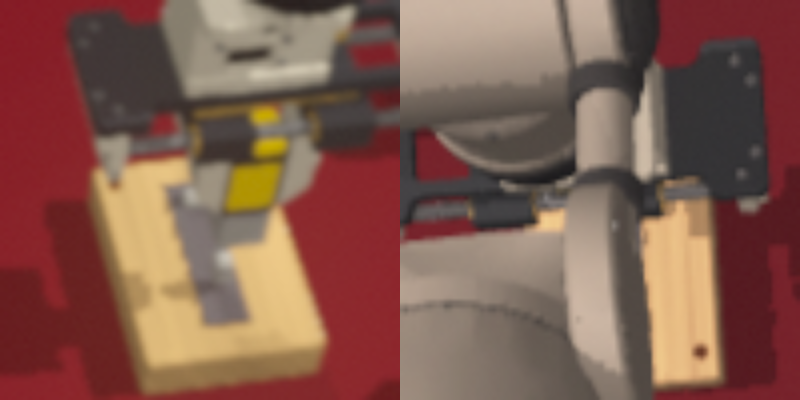

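```bash
cat > ov.py <<'E'
from h import *
import sys
def box(cx,cy,z0,z1,yaw,h):
    a=np.radians(yaw);R=np.array([[np.cos(a),-np.sin(a)],[np.sin(a),np.cos(a)]])
    c=np.array([[1,1],[-1,1],[-1,-1],[1,-1]])*h@R.T+[cx,cy]
    return np.r_[np.c_[c,[z0]*4],np.c_[c,[z1]*4]]
def draw(img,pts,s,o,col):
    q=((pts-o+0.5)*s-0.5)*16
    q=q.astype(int)
    for i,j in [(0,1),(1,2),(2,3),(3,0),(4,5),(5,6),(6,7),(7,4),(0,4),(1,5),(2,6),(3,7)]:
        cv2.line(img,tuple(map(int,q[i])),tuple(map(int,q[j])),col,1,cv2.LINE_AA,4)
E
python3 - <<'E'
from ov import *
s=cv2.imread("pics/scene2.png");o=np.array([360,190]);k=10
im=cv2.resize(s[190:240,360:420],(600,500),interpolation=cv2.INTER_CUBIC)
raw=im.copy()
m=290.84-207.7
draw(im,proj("scene",box(573.98,175.69,m,m+28,7.3,13)),k,o,(0,255,0))
draw(im,proj("scene",box(575,174.5,42,58,7.3,5)),k,o,(255,0,0))
draw(im,proj("scene",box(575+(-25)*np.cos(.1274),174.5-25*np.sin(.1274),0,30,7.3,1)),k,o,(255,255,0))
cv2.imwrite("pics/ov1.png",im)
cv2.imwrite("pics/ov1r.png",raw)
# 1px scale
print(proj("scene",[[575,174.5,58],[576,174.5,58],[575,175.5,58],[575,174.5,59]]).round(2))
E
```

```text
[[386.28 223.5 ]
 [386.34 223.87]
 [386.74 223.49]
 [386.35 223.21]]
```

View pics/ov1.png

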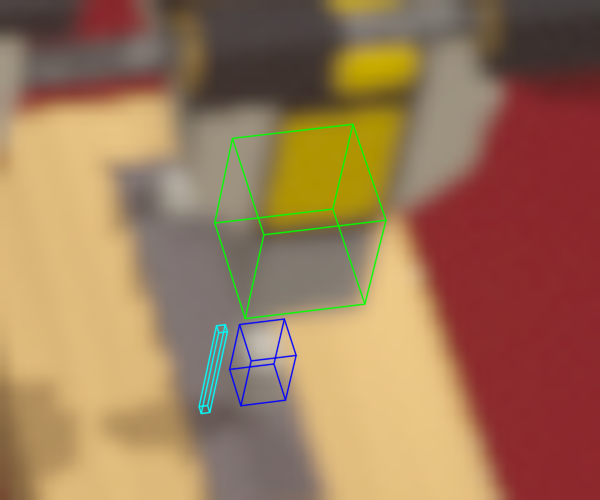

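View pics/ov1r.png

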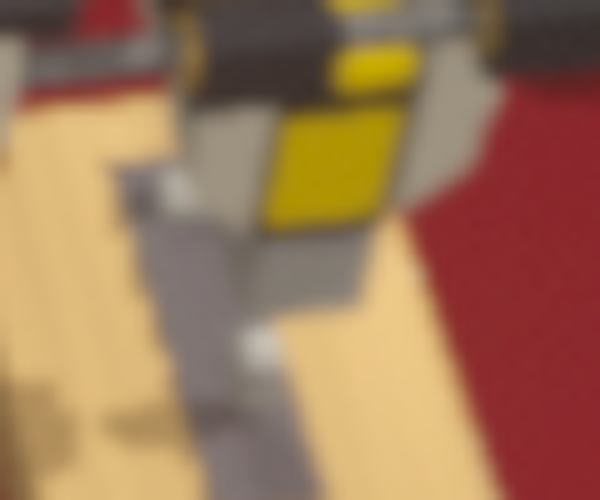

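Request:
{"api": "send_rows", "payload": {"motion": [{"dp":[-1.4,-1.6,10],"rotation":[0,0.1,0]},{"dp":[0,0,9],"rotation":[0,0,0]},{"dp":[0,0,2.8],"rotation":[0,0,0]},{"dp":[0,0,0],"rotation":[0,0,0]},{"dp":[0,0,0],"rotation":[0,0,0]}]}}

```text
time: 10.28
tool_pos: [576.6, 173.1, 270.2]
tcp_rot: [3.141, -0.001, -3.014]
contact_force: [0.5, 0.2, -1.1]
grip_width: 26.0
```

```bash
python3 - <<'E'
from ov import *
togo(575.4,174.3,268,187.3)
s,d=capture("scene");cv2.imwrite("pics/scene3.png",s);o=np.array([360,190]);k=10
im=cv2.resize(s[190:240,360:420],(600,500),interpolation=cv2.INTER_CUBIC)
cv2.imwrite("pics/ov2.png",im)
X=cloud("scene",d)
# depth of front face of driver
m=(X[...,0]>560)&(X[...,0]<610)&(X[...,1]>155)&(X[...,1]<195)&(X[...,2]>62)&(X[...,2]<100)
q=X[m];print(len(q))
for a,b in((62,70),(70,78),(78,86),(86,100)):
    w=q[(q[:,2]>=a)&(q[:,2]<b)];print(a,len(w),w[:,0].min().round(1) if len(w) else 0,np.percentile(w[:,0],[50,90,100]).round(1) if len(w) else 0,w[:,1].min().round(1) if len(w) else 0,w[:,1].max().round(1) if len(w) else 0)
fs=[status.get_obs()["contact_force"] for _ in range(3)];print(np.round(fs,2))
E
```

```text
t 10.28 pos [576.57 173.11 270.15] rot [ 1.7999e+02 -7.0000e-02 -1.7271e+02] F [ 0.51  0.19 -1.07] w 25.98 j6 -87.9
dp [1.   1.33 2.16] rotvec [ 0.01 -0.07 -0.01]
175
62 40 568.5 [589.4 591.9 593.2] 158.5 187.9
70 29 578.8 [589.3 591.2 593.4] 159.8 187.7
78 39 584.2 [590.1 591.8 592.9] 160.8 187.9
86 67 581.9 [589.3 591.1 592.5] 156.1 194.1
[[-0.09 -0.05 -1.04]
 [-0.09 -0.05 -1.04]
 [-0.09 -0.05 -1.04]]
```

View pics/ov2.png

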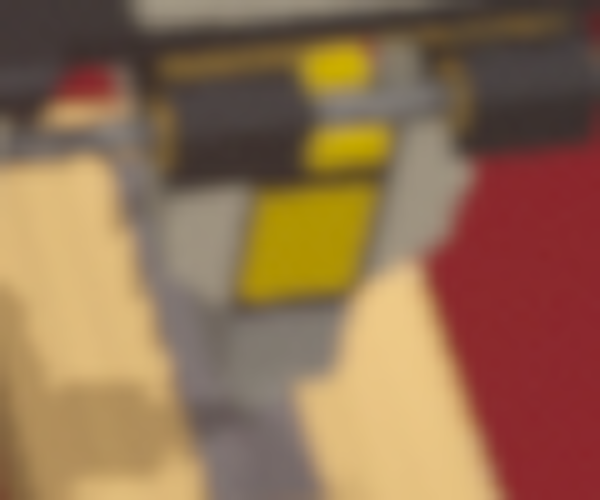

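Request:
{"api": "send_rows", "payload": {"motion": [{"dp":[0.7,0.8,1],"rotation":[0,0,0]},{"dp":[0,0,1],"rotation":[0,0,0]},{"dp":[0,0,1],"rotation":[0,0,0]},{"dp":[0,0,0],"rotation":[0,0,0]}]}}

```text
time: 10.82
tool_pos: [575.6, 173.8, 266.8]
tcp_rot: [3.142, -0.002, -3.014]
contact_force: [0.5, 0.3, -0.5]
grip_width: 25.8
```

Request:
{"api": "send_rows", "payload": {"motion": [{"dp":[0,0,0.5],"rotation":[0,0,0]},{"dp":[0,0,0.5],"rotation":[0,0,0]}]}}

```text
time: 11.08
tool_pos: [575.7, 173.8, 265.9]
tcp_rot: [3.142, -0.002, -3.014]
contact_force: [-0.2, -0.6, -1.4]
grip_width: 25.8
```

Request:
{"api": "send_rows", "payload": {"motion": [{"dp":[0,0,0.5],"rotation":[0,0,0]}]}}

```text
time: 11.2
tool_pos: [575.7, 173.8, 265.4]
tcp_rot: [3.142, -0.002, -3.014]
contact_force: [-0.2, -0.8, -0.5]
grip_width: 25.8
```

Request:
{"api": "send_rows", "payload": {"motion": [{"dp":[0,0,0.5],"rotation":[0,0,0]}]}}

```text
time: 11.32
tool_pos: [575.7, 173.8, 264.9]
tcp_rot: [3.142, -0.002, -3.014]
contact_force: [0.6, -0.8, -1.5]
grip_width: 25.9
```

Request:
{"api": "send_rows", "payload": {"motion": [{"dp":[0,0,0.5],"rotation":[0,0,0]}]}}

```text
time: 11.45
tool_pos: [575.7, 173.8, 264.4]
tcp_rot: [3.142, -0.002, -3.014]
contact_force: [-0.4, -0.1, -1.1]
grip_width: 26.0
```

Request:
{"api": "send_rows", "payload": {"motion": [{"dp":[0,0,0.5],"rotation":[0,0,0]}]}}

```text
time: 11.58
tool_pos: [575.7, 173.8, 263.9]
tcp_rot: [3.142, -0.002, -3.014]
contact_force: [-0.8, 0.1, -1.1]
grip_width: 25.6
```

Request:
{"api": "send_rows", "payload": {"motion": [{"dp":[0,0,0.5],"rotation":[0,0,0]}]}}

```text
time: 11.7
tool_pos: [575.7, 173.8, 263.4]
tcp_rot: [3.142, -0.002, -3.014]
contact_force: [-0.7, -0.3, -1.3]
grip_width: 26.2
```

Request:
{"api": "send_rows", "payload": {"motion": [{"dp":[0,0,0.5],"rotation":[0,0,0]}]}}

```text
time: 11.82
tool_pos: [575.7, 173.8, 263.0]
tcp_rot: [3.142, -0.002, -3.014]
contact_force: [-0.5, -0.6, -0.2]
grip_width: 25.6
```

Request:
{"api": "send_rows", "payload": {"motion": [{"dp":[0,0,0.5],"rotation":[0,0,0]}]}}

```text
time: 11.95
tool_pos: [575.7, 173.8, 262.8]
tcp_rot: [3.142, -0.001, -3.014]
contact_force: [-1.7, -0.3, 2.2]
grip_width: 26.1
```

Request:
{"api": "send_rows", "payload": {"motion": [{"dp":[0,0,0.5],"rotation":[0,0,0]}]}}

```text
time: 12.08
tool_pos: [575.6, 173.8, 262.2]
tcp_rot: [3.142, -0.002, -3.014]
contact_force: [-1.5, 0.1, -0.6]
grip_width: 26.2
```

Request:
{"api": "send_rows", "payload": {"motion": [{"dp":[0,0,0.5],"rotation":[0,0,0]}]}}

```text
time: 12.2
tool_pos: [575.5, 173.8, 261.2]
tcp_rot: [3.142, -0.002, -3.014]
contact_force: [-0.7, -0.4, 0.2]
grip_width: 25.8
```

Request:
{"api": "send_rows", "payload": {"motion": [{"dp":[0.4,0,0.5],"rotation":[0,0,0]},{"dp":[0,0,0.5],"rotation":[0,0,0]}]}}

```text
time: 12.45
tool_pos: [575.3, 173.8, 260.3]
tcp_rot: [3.142, -0.002, -3.014]
contact_force: [-1.1, -0.1, 0.4]
grip_width: 26.0
```

Request:
{"api": "send_rows", "payload": {"motion": [{"dp":[0,0,0.5],"rotation":[0,0,0]},{"dp":[0,0,0.5],"rotation":[0,0,0]}]}}

```text
time: 12.7
tool_pos: [575.3, 173.8, 259.4]
tcp_rot: [3.141, -0.002, -3.014]
contact_force: [-0.1, -0.1, -1.7]
grip_width: 26.0
```

Request:
{"api": "send_rows", "payload": {"motion": [{"dp":[0,0,0.5],"rotation":[0,0,0]},{"dp":[0,0,0.5],"rotation":[0,0,0]}]}}

```text
time: 12.95
tool_pos: [575.2, 173.8, 258.4]
tcp_rot: [3.142, -0.002, -3.014]
contact_force: [0.3, 0.6, -1.2]
grip_width: 26.1
```

Clearly inside now, with lateral forces about zero. I'll keep going down to the stop in fine steps.

Request:
{"api": "send_rows", "payload": {"motion": [{"dp":[0,0,0.5],"rotation":[0,0,0]},{"dp":[0,0,0.5],"rotation":[0,0,0]}]}}

```text
time: 13.2
tool_pos: [575.2, 173.8, 257.4]
tcp_rot: [3.142, -0.002, -3.014]
contact_force: [-0.9, -0.6, -1.0]
grip_width: 26.0
```

Request:
{"api": "send_rows", "payload": {"motion": [{"dp":[0,0,0.5],"rotation":[0,0,0]},{"dp":[0,0,0.4],"rotation":[0,0,0]}]}}

```text
time: 13.45
tool_pos: [575.3, 173.8, 256.5]
tcp_rot: [3.141, -0.002, -3.014]
contact_force: [-1.1, 0.2, -0.8]
grip_width: 25.9
```

Request:
{"api": "send_rows", "payload": {"motion": [{"dp":[0,0,0.4],"rotation":[0,0,0]}]}}

```text
time: 13.58
tool_pos: [575.2, 173.8, 256.1]
tcp_rot: [3.142, -0.002, -3.014]
contact_force: [-0.3, -0.1, -0.9]
grip_width: 26.0
```

Request:
{"api": "send_rows", "payload": {"motion": [{"dp":[0,0,0.4],"rotation":[0,0,0]}]}}

```text
time: 13.7
tool_pos: [575.2, 173.8, 255.7]
tcp_rot: [3.142, -0.002, -3.014]
contact_force: [0.1, 0.8, -1.4]
grip_width: 25.6
```

Request:
{"api": "send_rows", "payload": {"motion": [{"dp":[0,0,0.4],"rotation":[0,0,0]}]}}

```text
time: 13.82
tool_pos: [575.2, 173.8, 255.3]
tcp_rot: [3.141, -0.002, -3.014]
contact_force: [0.3, 0.2, -1.6]
grip_width: 25.9
```

Request:
{"api": "send_rows", "payload": {"motion": [{"dp":[0,0,0.4],"rotation":[0,0,0]}]}}

```text
time: 13.95
tool_pos: [575.2, 173.8, 254.9]
tcp_rot: [3.142, -0.002, -3.014]
contact_force: [-0.3, -0.1, -1.4]
grip_width: 25.9
```

Request:
{"api": "send_rows", "payload": {"motion": [{"dp":[0,0,0.4],"rotation":[0,0,0]}]}}

```text
time: 14.08
tool_pos: [575.2, 173.8, 254.5]
tcp_rot: [3.142, -0.002, -3.014]
contact_force: [-0.0, -0.0, -1.8]
grip_width: 26.0
```

Request:
{"api": "send_rows", "payload": {"motion": [{"dp":[0,0,0.4],"rotation":[0,0,0]}]}}

```text
time: 14.2
tool_pos: [575.2, 173.8, 254.1]
tcp_rot: [3.142, -0.002, -3.014]
contact_force: [0.1, 1.2, -0.6]
grip_width: 26.0
```

Request:
{"api": "send_rows", "payload": {"motion": [{"dp":[0,0,0.4],"rotation":[0,0,0]}]}}

```text
time: 14.32
tool_pos: [575.2, 173.8, 253.7]
tcp_rot: [3.142, -0.002, -3.014]
contact_force: [-1.3, 0.2, -1.4]
grip_width: 25.6
```

Request:
{"api": "send_rows", "payload": {"motion": [{"dp":[0,0,0.4],"rotation":[0,0,0]}]}}

```text
time: 14.45
tool_pos: [575.2, 173.8, 253.3]
tcp_rot: [3.141, -0.002, -3.014]
contact_force: [0.2, -0.2, -1.6]
grip_width: 26.0
```

Request:
{"api": "send_rows", "payload": {"motion": [{"dp":[0,0,0.3],"rotation":[0,0,0]}]}}

```text
time: 14.58
tool_pos: [575.2, 173.8, 253.0]
tcp_rot: [3.142, -0.002, -3.014]
contact_force: [-0.9, -0.0, -1.0]
grip_width: 26.0
```

Request:
{"api": "send_rows", "payload": {"motion": [{"dp":[0,0,0.4],"rotation":[0,0,0]}]}}

```text
time: 14.7
tool_pos: [575.2, 173.8, 252.6]
tcp_rot: [3.142, -0.002, -3.014]
contact_force: [0.0, -0.4, -1.6]
grip_width: 25.9
```

Request:
{"api": "send_rows", "payload": {"motion": [{"dp":[0,0,0.4],"rotation":[0,0,0]}]}}

```text
time: 14.82
tool_pos: [575.2, 173.8, 252.2]
tcp_rot: [3.142, -0.002, -3.014]
contact_force: [-1.1, -0.5, -1.5]
grip_width: 25.9
```

Request:
{"api": "send_rows", "payload": {"motion": [{"dp":[0,0,0.3],"rotation":[0,0,0]}]}}

```text
time: 14.95
tool_pos: [575.2, 173.8, 252.0]
tcp_rot: [3.141, -0.002, -3.014]
contact_force: [-0.6, -0.2, 1.1]
grip_width: 26.0
```

Request:
{"api": "send_rows", "payload": {"motion": [{"dp":[0,0,0.3],"rotation":[0,0,0]}]}}

```text
time: 15.08
tool_pos: [575.3, 173.8, 251.9]
tcp_rot: [3.142, -0.001, -3.014]
contact_force: [-1.1, -0.3, 2.8]
grip_width: 25.5
```

Request:
{"api": "send_rows", "payload": {"motion": [{"dp":[0,0,0.3],"rotation":[0,0,0]}]}}

```text
time: 15.2
tool_pos: [575.3, 173.8, 251.9]
tcp_rot: [3.141, -0.001, -3.014]
contact_force: [-2.2, -0.4, 5.1]
grip_width: 25.5
```

Request:
{"api": "send_rows", "payload": {"motion": [{"dp":[0,0,0],"rotation":[0,0,0]}]}}

```text
time: 15.32
tool_pos: [575.2, 173.8, 251.8]
tcp_rot: [3.142, -0.001, -3.014]
contact_force: [-3.0, -0.5, 5.3]
grip_width: 25.9
```

```bash
python3 - <<'E'
from h import *
togo(575.2,173.8,252,187.3)
E
```

```text
t 15.32 pos [575.24 173.77 251.85] rot [ 1.7999e+02 -7.0000e-02 -1.7270e+02] F [-2.98 -0.52  5.29] w 25.9 j6 -87.8
dp [ 0.04  0.03 -0.15] rotvec [ 0.01 -0.07  0.  ]
```

Firm contact with the stop at TCP z≈252, stiffness about 9 N/mm. I'll raise the push to about 11 N, then turn in short chunks.

Request:
{"api": "send_rows", "payload": {"motion": [{"dp":[0.2,0,0.3],"rotation":[0,0,0]},{"dp":[0,0,0.25],"rotation":[0,0,0]}]}}

```text
time: 15.58
tool_pos: [575.2, 173.8, 251.8]
tcp_rot: [3.142, -0.0, -3.014]
contact_force: [-3.1, 0.3, 8.9]
grip_width: 25.8
```

Request:
{"api": "send_rows", "payload": {"motion": [{"dp":[0,0,0],"rotation":[0,0,4]},{"dp":[0,0,0],"rotation":[0,0,4]}]}}

```text
time: 15.82
tool_pos: [575.1, 173.7, 251.7]
tcp_rot: [-3.141, -0.001, 3.127]
contact_force: [-2.3, -1.7, 8.1]
grip_width: 26.0
```

Request:
{"api": "send_rows", "payload": {"motion": [{"dp":[0,0,0.15],"rotation":[0,0,4]},{"dp":[0,0,0.1],"rotation":[0,0,4]}]}}

```text
time: 16.08
tool_pos: [575.1, 173.6, 251.5]
tcp_rot: [-3.141, -0.001, 2.988]
contact_force: [-2.7, -1.4, 8.0]
grip_width: 26.0
```

Request:
{"api": "send_rows", "payload": {"motion": [{"dp":[0,0,0.06],"rotation":[0,0,4]},{"dp":[0,0,0.06],"rotation":[0,0,4]}]}}

```text
time: 16.32
tool_pos: [575.1, 173.5, 251.4]
tcp_rot: [-3.141, -0.0, 2.848]
contact_force: [-3.4, -2.2, 8.5]
grip_width: 25.6
```

```bash
python3 - <<'E'
from h import *
togo(575.2,173.8,252,187.3);print(np.round(status.get_obs()["moment"],3))
E
```

```text
t 16.32 pos [575.13 173.51 251.39] rot [-1.7996e+02 -3.0000e-02  1.6318e+02] F [-3.44 -2.18  8.55] w 25.62 j6 -63.7
dp [ 0.02  0.3  -0.61] rotvec [ -0.04  -0.04 -24.12]
[-0.438  0.602 -0.016]
```

Request:
{"api": "send_rows", "payload": {"motion": [{"dp":[0.15,-0.2,0.18],"rotation":[0,0,5]},{"dp":[0,0,0.13],"rotation":[0,0,5]}]}}

```text
time: 16.58
tool_pos: [575.0, 173.3, 251.2]
tcp_rot: [-3.141, -0.0, 2.673]
contact_force: [-2.8, -2.0, 8.1]
grip_width: 25.7
```

Request:
{"api": "send_rows", "payload": {"motion": [{"dp":[0,0,0.1],"rotation":[0,0,5]},{"dp":[0,0,0.1],"rotation":[0,0,5]}]}}

```text
time: 16.82
tool_pos: [575.0, 173.2, 251.0]
tcp_rot: [-3.141, -0.0, 2.498]
contact_force: [-3.1, -2.4, 9.5]
grip_width: 25.6
```

```bash
python3 - <<'E'
from h import *
togo(575.2,173.8,252,187.3);print(np.round(status.get_obs()["moment"],3))
E
```

```text
t 16.82 pos [574.96 173.22 250.97] rot [-179.94   -0.    143.14] F [-3.07 -2.37  9.45] w 25.65 j6 -43.6
dp [ 0.16  0.61 -1.03] rotvec [-6.000e-02 -2.000e-02 -4.416e+01]
[-0.622  0.695  0.008]
```

Request:
{"api": "send_rows", "payload": {"motion": [{"dp":[0,-0.28,0.09],"rotation":[0,0,5]},{"dp":[0,0,0.09],"rotation":[0,0,5]},{"dp":[0,0,0.08],"rotation":[0,0,5]},{"dp":[0,0,0.08],"rotation":[0,0,5]}]}}

```text
time: 17.32
tool_pos: [574.7, 172.9, 250.6]
tcp_rot: [-3.14, 0.0, 2.149]
contact_force: [-3.7, -2.9, 9.0]
grip_width: 25.6
```

```bash
python3 - <<'E'
from h import *
togo(575.2,173.8,252,187.3);print(np.round(status.get_obs()["moment"],3))
E
```

```text
t 17.32 pos [574.73 172.94 250.65] rot [-1.7993e+02  2.0000e-02  1.2314e+02] F [-3.73 -2.88  8.98] w 25.65 j6 -23.7
dp [ 0.46  0.86 -1.35] rotvec [-7.000e-02 -2.000e-02 -6.416e+01]
[-0.66   0.737  0.006]
```

Request:
{"api": "send_rows", "payload": {"motion": [{"dp":[0,-0.4,0.11],"rotation":[0,0,5]},{"dp":[0,0,0.1],"rotation":[0,0,5]},{"dp":[0,0,0.1],"rotation":[0,0,5]},{"dp":[0,0,0.1],"rotation":[0,0,5]}]}}

```text
time: 17.82
tool_pos: [574.4, 172.8, 250.3]
tcp_rot: [-3.141, 0.001, 1.8]
contact_force: [-4.3, -1.6, 10.5]
grip_width: 25.7
```

```bash
python3 - <<'E'
from h import *
togo(575.2,173.8,252,187.3);print(np.round(status.get_obs()["moment"],3))
E
```

```text
t 17.82 pos [574.36 172.78 250.28] rot [-1.7994e+02  4.0000e-02  1.0315e+02] F [-4.34 -1.65 10.47] w 25.72 j6 -3.7
dp [ 0.8   1.04 -1.72] rotvec [-8.000e-02 -2.000e-02 -8.415e+01]
[-0.654  0.788 -0.034]
```

Request:
{"api": "send_rows", "payload": {"motion": [{"dp":[0,-0.35,0.08],"rotation":[0,0,5]},{"dp":[0,0,0.08],"rotation":[0,0,5]},{"dp":[0,0,0.08],"rotation":[0,0,5]},{"dp":[0,0,0.08],"rotation":[0,0,5]}]}}

```text
time: 18.32
tool_pos: [574.0, 172.8, 250.0]
tcp_rot: [-3.141, 0.001, 1.451]
contact_force: [-3.9, -2.9, 9.6]
grip_width: 25.7
```

```bash
python3 - <<'E'
from h import *
togo(575.2,173.8,252,187.3);print(np.round(status.get_obs()["moment"],3))
E
```

```text
t 18.32 pos [573.95 172.75 249.96] rot [-1.7994e+02  5.0000e-02  8.3140e+01] F [-3.88 -2.89  9.63] w 25.66 j6 16.3
dp [ 1.19  1.11 -2.04] rotvec [-9.0000e-02 -1.0000e-02 -1.0416e+02]
[-0.624  0.917  0.013]
```

The TCP is tracing a circle of about 1.1 mm, because the mouth sits slightly off the tool axis. I'll follow it with −0.1 mm of tool y per 5°.

Request:
{"api": "send_rows", "payload": {"motion": [{"dp":[-0.15,-0.25,0.09],"rotation":[0,0,5]},{"dp":[0,-0.1,0.09],"rotation":[0,0,5]},{"dp":[0,-0.1,0.09],"rotation":[0,0,5]},{"dp":[0,-0.1,0.09],"rotation":[0,0,5]}]}}

```text
time: 18.82
tool_pos: [573.5, 172.8, 249.6]
tcp_rot: [-3.141, 0.001, 1.102]
contact_force: [-4.6, -2.0, 10.5]
grip_width: 25.4
```

```bash
python3 - <<'E'
from h import *
togo(575.2,173.8,252,187.3);print(np.round(status.get_obs()["moment"],3))
E
```

```text
t 18.82 pos [573.45 172.81 249.62] rot [-1.7997e+02  5.0000e-02  6.3140e+01] F [-4.59 -2.   10.47] w 25.39 j6 36.3
dp [ 1.67  1.11 -2.39] rotvec [-7.0000e-02 -0.0000e+00 -1.2416e+02]
[-0.499  0.855  0.049]
```

Request:
{"api": "send_rows", "payload": {"motion": [{"dp":[-0.2,-0.25,0.08],"rotation":[0,0,5]},{"dp":[0,-0.1,0.08],"rotation":[0,0,5]},{"dp":[0,-0.1,0.08],"rotation":[0,0,5]},{"dp":[0,-0.1,0.08],"rotation":[0,0,5]}]}}

```text
time: 19.32
tool_pos: [573.0, 173.0, 249.3]
tcp_rot: [-3.141, 0.001, 0.753]
contact_force: [-3.7, -2.1, 9.8]
grip_width: 26.0
```

```bash
python3 - <<'E'
from h import *
togo(575.2,173.8,252,187.3);print(np.round(status.get_obs()["moment"],3))
E
```

```text
t 19.32 pos [572.97 173.   249.3 ] rot [-1.7999e+02  4.0000e-02  4.3140e+01] F [-3.7  -2.07  9.85] w 25.96 j6 56.3
dp [ 2.17  0.94 -2.7 ] rotvec [-5.0000e-02  1.0000e-02 -1.4416e+02]
[-0.363  0.795  0.011]
```

Request:
{"api": "send_rows", "payload": {"motion": [{"dp":[-0.1,-0.15,0.09],"rotation":[0,0,5]},{"dp":[0,-0.1,0.09],"rotation":[0,0,5]},{"dp":[0,-0.1,0.08],"rotation":[0,0,5]},{"dp":[0,-0.1,0.08],"rotation":[0,0,5]}]}}

```text
time: 19.82
tool_pos: [572.7, 173.4, 249.0]
tcp_rot: [3.142, 0.0, 0.404]
contact_force: [-4.2, -0.2, 9.0]
grip_width: 26.0
```

```bash
python3 - <<'E'
from h import *
togo(575.2,173.8,252,187.3);print(np.round(status.get_obs()["moment"],3))
E
```

```text
t 19.82 pos [572.68 173.35 248.97] rot [1.800e+02 2.000e-02 2.314e+01] F [-4.17 -0.24  9.04] w 26.0 j6 76.4
dp [ 2.49  0.58 -3.03] rotvec [-3.0000e-02  1.0000e-02 -1.6416e+02]
[-0.297  0.758 -0.04 ]
```

Request:
{"api": "send_rows", "payload": {"motion": [{"dp":[-0.1,-0.15,0.1],"rotation":[0,0,5]},{"dp":[0,-0.1,0.09],"rotation":[0,0,5]},{"dp":[0,-0.1,0.08],"rotation":[0,0,5]},{"dp":[0,-0.1,0.08],"rotation":[0,0,5]}]}}

```text
time: 20.32
tool_pos: [572.5, 173.8, 248.7]
tcp_rot: [3.141, 0.0, 0.055]
contact_force: [-3.4, -1.1, 9.3]
grip_width: 25.9
```

```bash
python3 - <<'E'
from h import *
togo(574,173.9,248.6,7.3);print(np.round(status.get_obs()["moment"],3))
E
```

```text
t 20.32 pos [572.5  173.78 248.69] rot [179.99   0.     3.14] F [-3.44 -1.14  9.27] w 25.91 j6 96.4
dp [ 1.5  -0.03  0.09] rotvec [ 0.01  0.   -4.16]
[-0.274  0.715 -0.01 ]
```

Request:
{"api": "send_rows", "payload": {"motion": [{"dp":[-0.3,0,-0.5],"rotation":[0,0,0]},{"dp":[0,0,-0.6],"rotation":[0,0,0]},{"dp":[0,0,-0.5],"rotation":[0,0,0]}]}}

```text
time: 20.7
tool_pos: [572.3, 173.7, 248.9]
tcp_rot: [3.142, 0.001, 0.058]
contact_force: [1.5, -1.1, -0.7]
grip_width: 26.3
```

Request:
{"api": "send_rows", "payload": {"motion": [{"dp":[0,0,0],"rotation":[0,0,-3]},{"dp":[0,0,0],"rotation":[0,0,-3]},{"dp":[0,0,0],"rotation":[0,0,0]}]}}

```text
time: 21.08
tool_pos: [572.3, 173.7, 248.9]
tcp_rot: [3.141, 0.001, 0.162]
contact_force: [0.6, -0.9, 0.1]
grip_width: 25.9
```

```bash
python3 - <<'E'
from h import *
togo(574,173.9,248.6,7.3);print(np.round(status.get_obs()["moment"],3))
E
```

```text
t 21.07 pos [572.31 173.69 248.92] rot [1.7999e+02 6.0000e-02 9.2800e+00] F [ 0.62 -0.85  0.15] w 25.88 j6 90.3
dp [1.7  0.06 0.32] rotvec [0.01 0.06 1.98]
[-0.351 -0.254  0.007]
```

Request:
{"api": "send_rows", "payload": {"motion": [{"dp":[0,0,-1.5],"rotation":[0,0,0]},{"dp":[0,0,-1.5],"rotation":[0,0,0]},{"dp":[0,0,-2],"rotation":[0,0,0]}]}}

```text
time: 21.45
tool_pos: [572.2, 173.9, 254.1]
tcp_rot: [-3.141, 0.001, 0.162]
contact_force: [3.4, 1.5, -4.1]
grip_width: 25.8
```

Request:
{"api": "send_rows", "payload": {"motion": [{"dp":[0,0,-3],"rotation":[0,0,0]},{"dp":[0,0,-3],"rotation":[0,0,0]},{"dp":[0,0,-4],"rotation":[0,0,0]},{"dp":[0,0,-8],"rotation":[0,0,0]},{"dp":[0,0,-16],"rotation":[0,0,0]},{"dp":[0,0,0],"rotation":[0,0,0]}]}}

```text
time: 22.2
tool_pos: [572.5, 173.9, 290.2]
tcp_rot: [-3.141, -0.002, 0.162]
contact_force: [0.8, 0.4, -1.1]
grip_width: 26.4
```

```bash
python3 - <<'E'
from h import *
togo(590,-156,290,7.3)
s,d=capture("scene");cv2.imwrite("pics/scene4.png",s)
cv2.imwrite("pics/z6.png",cv2.resize(s[160:240,350:430],(640,640),interpolation=cv2.INTER_CUBIC)[:600])
X=cloud("scene",d)
m=(X[...,0]>565)&(X[...,0]<585)&(X[...,1]>165)&(X[...,1]<183)&(X[...,2]>46)&(X[...,2]<65)
q=X[m];print(len(q),q.mean(0).round(1),np.percentile(q[:,2],[10,50,90]).round(1))
X=cloud("scene",np.load("scene0.npy"))
m=(X[...,0]>565)&(X[...,0]<585)&(X[...,1]>165)&(X[...,1]<183)&(X[...,2]>46)&(X[...,2]<65)
q=X[m];print(len(q),q.mean(0).round(1),np.percentile(q[:,2],[10,50,90]).round(1))
E
```

```text
t 22.2 pos [572.51 173.93 290.17] rot [-1.7999e+02 -1.1000e-01  9.3100e+00] F [ 0.75  0.35 -1.1 ] w 26.39 j6 90.2
dp [-3.6100e+01  3.2842e+02  4.0000e-02] rotvec [-0.01 -0.11  2.01]
24 [576.1 173.2  50.9] [47.7 51.2 53.6]
34 [576.9 173.1  52.9] [47.6 53.5 57.4]
```

View pics/z6.png

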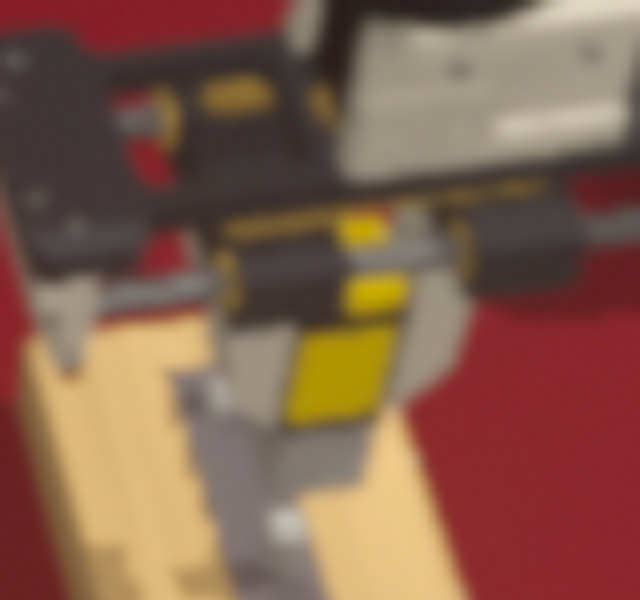

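The screw head at crop (288,522) stands about 3 mm lower than before, and the driver is clear of it. Next I'll find the coaster centre and carry the driver back.

```bash
python3 - <<'E'
from h import *
for c,r in(("top",(215,295,360,440)),("scene",(215,280,195,275))):
    p=cv2.imread(f"pics/{c}0.png").astype(int)[r[0]:r[1],r[2]:r[3]]
    b,g,rr=p[...,0],p[...,1],p[...,2]
    m=((g>90)&(rr>150)&(b>60)).astype(np.uint8)
    n,l,st,ce=cv2.connectedComponentsWithStats(m);i=1+st[1:,4].argmax()
    v,u=np.where(l==i)
    W=np.array([ray(c,a+r[2],bb+r[0],4) for a,bb in zip(u,v)])[:,:2]
    (cx,cy),rad=cv2.minEnclosingCircle(W.astype(np.float32));print(c,len(W),round(cx,1),round(cy,1),round(rad,1))
togo(592,-157,290,9.3)
E
```

```text
top 1250 587.5 -157.0 45.6Traceback (most recent call last):
  File "<stdin>", line 8, in <module>
  File "h.py", line 8, in ray
    a=P(cam,u,v,100.);b=P(cam,u,v,1000.);t=(z-a[2])/(b[2]-a[2]);return a+t*(b-a)
                        ~^^^^^^^^^^^^^^^
  File "h.py", line 4, in P
    c=calibration(cam);K=np.array(c["intrinsics"],float);D=np.array(c["D"],float);T=np.array(c["cam_to_world"],float)
ValueError: time passes only in moves, steps and waits
```

Request:
{"api": "send_rows", "payload": {"motion": [{"dp":[-1.9,15,0],"rotation":[0,0,0]},{"dp":[-4.4,35,0],"rotation":[0,0,0]},{"dp":[-4.4,35,0],"rotation":[0,0,0]},{"dp":[-4.4,35,0],"rotation":[0,0,0]},{"dp":[-4.4,35,0],"rotation":[0,0,0]},{"dp":[-4.4,35,0],"rotation":[0,0,0]},{"dp":[-4.4,35,0],"rotation":[0,0,0]},{"dp":[-4.4,35,0],"rotation":[0,0,0]},{"dp":[-4.4,35,0],"rotation":[0,0,0]},{"dp":[-3.2,25,0],"rotation":[0,0,0]},{"dp":[-1.5,11.6,0],"rotation":[0,0,0]},{"dp":[0,0,20],"rotation":[0,0,0]},{"dp":[0,0,25],"rotation":[0,0,0]},{"dp":[0,0,20],"rotation":[0,0,0]},{"dp":[0,0,8],"rotation":[0,0,0]},{"dp":[0,0,0],"rotation":[0,0,0]}]}}

```text
time: 24.25
tool_pos: [584.2, -160.1, 214.8]
tcp_rot: [-3.141, 0.003, 0.163]
contact_force: [-0.1, -0.2, -1.8]
grip_width: 26.2
```

```bash
python3 - <<'E'
from h import *
togo(585,-160,211.7,9.3)
s,d=capture("scene");cv2.imwrite("pics/scene5.png",s)
cv2.imwrite("pics/z7.png",cv2.resize(s[180:280,180:280],(600,600),interpolation=cv2.INTER_CUBIC))
E
```

```text
t 24.25 pos [ 584.21 -160.06  214.77] rot [-1.7996e+02  1.5000e-01  9.3200e+00] F [-0.07 -0.17 -1.81] w 26.18 j6 58.2
dp [0.8  0.07 3.07] rotvec [-0.04  0.15  0.02]
```

View pics/z7.png

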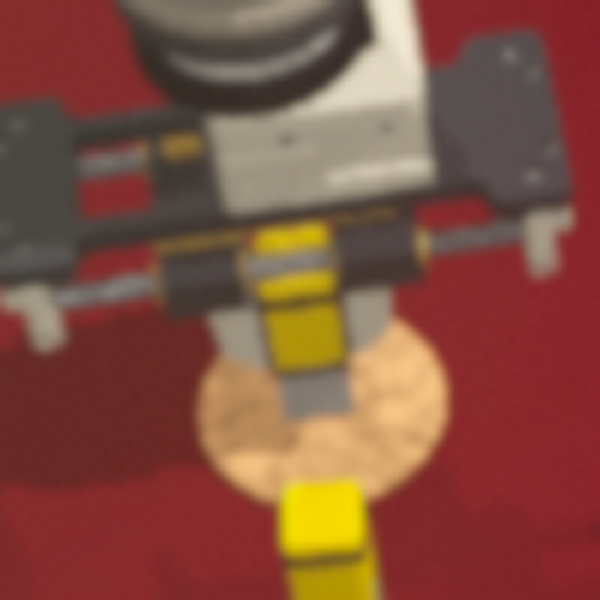

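The driver is well within the coaster, with its socket bottom at crop (318,410). I'll lower it in fine steps until it touches.

Request:
{"api": "send_rows", "payload": {"motion": [{"dp":[0,0,1],"rotation":[0,0,0]},{"dp":[0,0,1],"rotation":[0,0,0]}]}}

```text
time: 24.55
tool_pos: [584.5, -160.2, 213.8]
tcp_rot: [3.141, 0.001, 0.162]
contact_force: [1.0, -0.5, -1.5]
grip_width: 26.4
```

Request:
{"api": "send_rows", "payload": {"motion": [{"dp":[0,0,0.4],"rotation":[0,0,0]}]}}

```text
time: 24.68
tool_pos: [584.3, -160.2, 213.0]
tcp_rot: [3.141, 0.001, 0.162]
contact_force: [0.0, 0.6, -1.1]
grip_width: 26.0
```

Request:
{"api": "send_rows", "payload": {"motion": [{"dp":[0,0,0.4],"rotation":[0,0,0]}]}}

```text
time: 24.8
tool_pos: [584.3, -160.2, 212.4]
tcp_rot: [-3.142, 0.002, 0.162]
contact_force: [-0.6, -0.1, -1.4]
grip_width: 26.0
```

Request:
{"api": "send_rows", "payload": {"motion": [{"dp":[0,0,0.3],"rotation":[0,0,0]}]}}

```text
time: 24.92
tool_pos: [584.3, -160.2, 212.0]
tcp_rot: [-3.141, 0.002, 0.162]
contact_force: [-0.1, 0.3, -2.0]
grip_width: 25.8
```

Request:
{"api": "send_rows", "payload": {"motion": [{"dp":[0,0,0.3],"rotation":[0,0,0]}]}}

```text
time: 25.05
tool_pos: [584.3, -160.2, 211.7]
tcp_rot: [-3.141, 0.002, 0.162]
contact_force: [-0.0, 0.9, 1.8]
grip_width: 26.1
```

Request:
{"api": "send_rows", "payload": {"motion": [{"dp":[0,0,0.3],"rotation":[0,0,0]}]}}

```text
time: 25.18
tool_pos: [584.3, -160.2, 211.7]
tcp_rot: [-3.142, 0.002, 0.162]
contact_force: [-1.9, 0.6, 3.5]
grip_width: 25.7
```

Request:
{"api": "send_rows", "payload": {"motion": [{"dp":[0,0,0.3],"rotation":[0,0,0]}]}}

```text
time: 25.3
tool_pos: [584.3, -160.2, 211.7]
tcp_rot: [3.142, 0.002, 0.162]
contact_force: [-2.0, 1.0, 7.5]
grip_width: 25.7
```

Request:
{"api": "send_rows", "payload": {"motion": [{"dp":[0,0,-0.6],"rotation":[0,0,0]},{"dp":[0,0,0],"rotation":[0,0,0]}]}}

```text
time: 25.55
tool_pos: [584.3, -160.2, 211.7]
tcp_rot: [-3.142, 0.002, 0.162]
contact_force: [-1.1, 0.3, 2.0]
grip_width: 25.6
```

Request:
{"api": "send_rows", "payload": {"gripper": 0.9, "motion": [{"dp":[0,0,0],"rotation":[0,0,0]},{"dp":[0,0,0],"rotation":[0,0,0]},{"dp":[0,0,0],"rotation":[0,0,0]},{"dp":[0,0,0],"rotation":[0,0,0]},{"dp":[0,0,0],"rotation":[0,0,0]},{"dp":[0,0,0],"rotation":[0,0,0]},{"dp":[0,0,0],"rotation":[0,0,0]},{"dp":[0,0,-10],"rotation":[0,0,0]},{"dp":[0,0,-25],"rotation":[0,0,0]},{"dp":[0,0,-40],"rotation":[0,0,0]},{"dp":[0,0,-40],"rotation":[0,0,0]},{"dp":[0,0,-30],"rotation":[0,0,0]}]}}

```text
time: 27.05
tool_pos: [584.5, -160.1, 359.5]
tcp_rot: [3.14, -0.001, 0.162]
contact_force: [0.2, -0.6, 0.6]
grip_width: 82.8
```

```bash
python3 - <<'E'
from h import *
togo(420,0,380,9.3)
E
```

```text
t 27.05 pos [ 584.53 -160.15  359.52] rot [ 1.7993e+02 -3.0000e-02  9.3000e+00] F [ 0.16 -0.58  0.61] w 82.79 j6 58.2
dp [-136.46 -184.61  -20.79] rotvec [ 0.07 -0.03  0.  ]
```

Request:
{"api": "send_rows", "payload": {"motion": [{"dp":[-39,17.5,-5],"rotation":[0,0,0]},{"dp":[-39,17.5,-5],"rotation":[0,0,0]},{"dp":[-39,17.5,0],"rotation":[0,0,0]},{"dp":[-39,17.5,0],"rotation":[0,0,0]},{"dp":[-39,17.5,0],"rotation":[0,0,0]},{"dp":[-39,17.5,0],"rotation":[0,0,0]},{"dp":[-39,17.5,0],"rotation":[0,0,0]},{"dp":[-39,17.5,0],"rotation":[0,0,0]},{"dp":[0,0,0],"rotation":[0,0,0]}]}}

```text
time: 28.18
tool_pos: [297.6, -349.9, 368.0]
tcp_rot: [3.141, 0.002, 0.158]
contact_force: [-0.1, 0.4, 0.4]
grip_width: 82.5
```

```bash
python3 - <<'E'
from h import *
togo(300,-350,370,9.3)
for c in("top","scene"):
    p,d=capture(c);cv2.imwrite(f"pics/{c}9.png",p)
    for X,w in((cloud(c,np.load(c+"0.npy")),"before"),(cloud(c,d),"after")):
        def box(x0,x1,y0,y1,z0,z1,n):
            m=(X[...,0]>x0)&(X[...,0]<x1)&(X[...,1]>y0)&(X[...,1]<y1)&(X[...,2]>z0)&(X[...,2]<z1)
            q=X[m]
            if len(q)<4: print(c,n,len(q));return
            r=cv2.minAreaRect(q[:,:2].astype(np.float32))
            print(c,w,n,len(q),"rect",np.round(r[0],1),np.round(r[1],1),round(r[2],1),"z",np.percentile(q[:,2],[50,90]).round(1))
        box(540,630,-200,-110,74,95,"drvtop")
        box(650,730,-180,-100,70,95,"decoy")
        box(565,585,165,184,46,70,"screw")
        box(520,720,-360,-230,85,110,"lota")
p=cv2.imread("pics/top9.png");s=cv2.imread("pics/scene9.png")
cv2.imwrite("pics/z9.png",np.hstack([cv2.resize(p,(400,300)),cv2.resize(s,(400,300))]))
cv2.imwrite("pics/z10.png",np.hstack([cv2.resize(p[240:264,229:253],(400,400),interpolation=cv2.INTER_CUBIC),cv2.resize(s[205:275,200:270],(400,400),interpolation=cv2.INTER_CUBIC)]))
E
```

```text
t 28.18 pos [ 297.57 -349.86  368.  ] rot [1.7994e+02 9.0000e-02 9.0800e+00] F [-0.06  0.36  0.38] w 82.54 j6 21.8
dp [ 2.38  0.52 -2.01] rotvec [ 0.06  0.09 -0.22]
top before drvtop 179 rect [ 577.1 -166.6] [26.5 26.5] 84.9 z [84.3 87.7]
top before decoy 167 rect [ 684.8 -143.2] [26.6 25.9] 4.3 z [80.2 83.4]
top before screw 30 rect [573.7 174.9] [10.1  9.3] 8.6 z [58.6 63.4]
top before lota 710 rect [ 629.7 -319.5] [82.8 80.2] 0.2 z [94.4 99.9]
top after drvtop 176 rect [ 584.7 -157.8] [26.7 26.9] 7.8 z [84.5 87.6]
top after decoy 172 rect [ 684.5 -142.9] [26.5 26.6] 2.9 z [80.9 84.3]
top after screw 26 rect [573.9 175.2] [11.1  9.3] 3.5 z [55.  58.9]
top after lota 703 rect [ 629.5 -319.4] [82.4 80. ] 1.6 z [94.5 99.9]
scene before drvtop 149 rect [ 578.5 -169. ] [26.7 28.1] 81.0 z [81.1 83.3]
scene before decoy 175 rect [ 686.3 -145.3] [27.8 25.8] 2.7 z [77.3 79.6]
scene before screw 34 rect [575.8 173.8] [11.5 10.7] 1.0 z [53.5 57.4]
scene before lota 540 rect [ 629.8 -320.6] [82.5 79.9] 5.6 z [92.5 96.3]
scene after drvtop 142 rect [ 586.3 -160.3] [26.6 26.2] 8.8 z [81.3 83.6]
scene after decoy 171 rect [ 687.2 -145.1] [27.5 25.6] 2.1 z [77.7 79.6]
scene after screw 26 rect [576.3 173.4] [10.7 10.5] 89.5 z [51.2 53.8]
scene after lota 556 rect [ 629.5 -320.4] [83.3 79.1] 1.2 z [92.1 96.3]
```

View pics/z9.png

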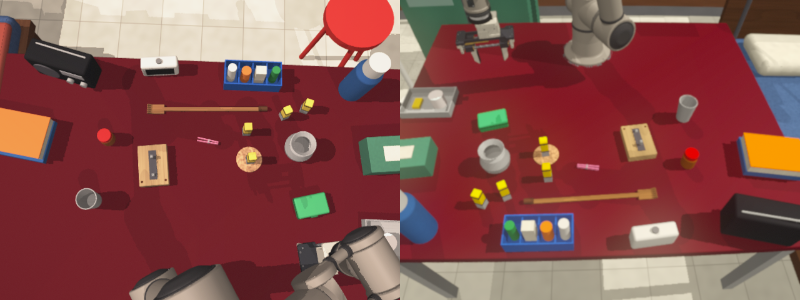

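View pics/z10.png

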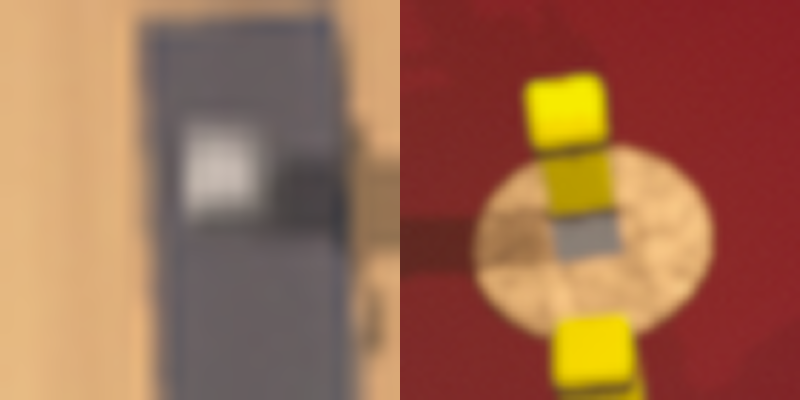

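The driver stands upright near the coaster's centre (crop 585,190). The screw head is about 3 mm lower, and everything else is where it was.

```bash
python3 -c "
from plant import workorder
print(workorder.close_job())"
```

```text
the job is handed in; nothing more can be done
None
```

The screw is started and the driver stands upright on its coaster again. The job was handed in at about 28 s of the 72 s allowed; no verdict was given.

- **Driving the screw:** I gripped the driver nearest the base (squared up between the jaws first) and set it over the standing screw. I then turned it about 184° clockwise, which includes some free play. My readings during the turn put the push at about 9–12 N, inside the 7–16 N range.
- **Depth:** By arm height the screw sank about 3.1 mm, close to the 3 mm that half a turn should give. The driver met the coaster at the same arm height as when I picked it up, so it had not slipped in the grip. The cameras put the drop at roughly 2–4.5 mm, which agrees, but they are too coarse to be more exact. I could not measure any small spoilt-thread error directly.
- **Side force:** A steady side force of about 3–5 N showed during the turn, because the socket sat about 1.1 mm off the tool's axis. I eased the push off and turned back 6° within the free play before lifting. There was about 3 N of drag on the way out, and the screw stayed down.
- **Final check:** The driver is upright at about (585, −160), well inside the coaster, and the gripper is open and clear. The look-alike beside the coaster and the lota measured within about 1 mm of where they were. The other things looked undisturbed in the pictures.

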